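Park the rolling pin on the sloping draining board behind a chock

TASK

Put the rolling pin to dry on the sloping pink draining board so that it cannot roll off: first stand the blue forked chock on the board with its two feet pointing straight uphill, then fetch the rolling pin from its cradles under the rack's shelf and lay it across the slope against the feet. Let go of the pin only once it is resting on the board and bearing against the chock; handle it gently, never let it touch the counter, and leave the little jar and the tin where they stand.

Things in the scene. Friction and masses are not known exactly. Their poses are not given: they have to be found in the camera images.
- board: Fixed draining board: smooth pink plate 280 x 280 x 8 mm on dark steel legs, no rims, on the robot's left or right. Origin on the counter under its centre; z vertical, x and y level (frame not tilted with the plate). The top surface slopes 7 degrees, uphill along +x: 23 mm above the counter at the -x edge, 40 mm at the middle, 57 mm at the +x edge.
- board_mid (a point): The middle of the board's top surface, 40 mm above the counter.
- rack: Fixed counter rack in the middle. Origin on the counter below the pin's axis, x to its back, y along the pin. Base 290 mm wide (y), 8 mm thick, x -40 to 160 mm. Loaded steel shelf 290 mm wide, 12 mm thick, underside 210 mm high, x 0 to 170 mm; posts (12 mm) at x 35 and 150, y +-137 mm.
- rack_edge (a point): Middle of the shelf's lower front edge, 210 mm high, straight above the pin's axis. The shelf blocks a gripper coming straight down on the pin; the space in front of and below the edge is free, so the tool can come in leaning, fingers pointing down and towards the rack's +x.
- rack_cradle (a point): Middle between two white V cradles, 18 mm wide, at y = +-113 mm, which hold the pin by its handles. They open upward with 45 degree sides; the Vs are about 20 mm deep. The resting pin's axis passes through this point, 84 mm above the counter.
- pin: Wooden rolling pin: barrel 44 mm in diameter, 180 mm long; at each end a handle 22 mm in diameter, 45 mm long (270 mm overall); 0.25 to 0.45 kg. Origin at its centre; its axis is its y. Starts in the rack's cradles, axis along the rack's y and 84 mm above the counter. It rolls freely on a slope.
- chock: Blue forked plastic chock, 0.22 kg, loose, flat on the counter across from the board. Upright bar 14 mm thick (x), 150 mm wide (y), 40 mm high, gripped across its thickness; two low feet 22 mm wide at y = +-57 mm run to +x and end in 45 degree ramps rising from the tips (x = 73 mm) back to 18 mm height. Origin under the bar's middle. Held by friction: slides at a push of 1.5 to 3 N.
- chock_grip (a point): Grip point in the middle of the bar, 28 mm above the chock's underside. The gap between the feet, 92 mm wide from the bar to the tips, leaves room for fingers that hold the pin.
- chock_seat (a point): Where the pin's axis lies when it rests on the same surface and against both ramps: 82 mm from the chock's origin along its +x, 22 mm above its underside.
- jar: Bystander: small amber jar with a red cap, 42 mm in diameter, 85 mm high; origin at its underside.
- tin: Bystander: small steel tin with a yellow label, 56 mm in diameter, 62 mm high; origin at its underside.
Mind the look-alikes: they are no part of the job. Leave any purple or white look-alike of the chock alone.

How it is judged:
On the way, in this order (a step that is already met when the one before it is completed fails the run):
1. the chock stands on the draining board, feet uphill (within about 17 degrees), let go, while the pin is not yet on the board (contact force between chock and board above 0.3 N and height (world z) of chock above 0.018 m and angle between the x axis of chock and the x axis of board, either way round below 0.3 rad and angle between chock's own z axis and vertical below 0.21 rad and contact force between the fingers and chock below 0.05 N and linear speed of chock below 0.01 m/s and contact force between pin and board below 0.05 N), for 0.3 s.
2. the pin, still held by the fingers, rests on the board and bears against the chock's ramps (contact force between chock and board above 0.3 N and height (world z) of chock above 0.018 m and angle between the x axis of chock and the x axis of board, either way round below 0.3 rad and angle between chock's own z axis and vertical below 0.21 rad and contact force between pin and chock above 0.1 N and contact force between pin and board above 0.2 N and angle between the y axis of pin and the y axis of board, either way round below 0.3 rad and x of pin in the frame of chock between 0.07 and 0.095 m and z of pin in the frame of chock between 0.014 and 0.03 m and contact force between the fingers and pin above 1 N), for 0.2 s.
At the end, for the whole second after the job is handed in: The pin lies released and at rest on the board, across the slope within 17 degrees, touching the ramps of the chock (axis 70 to 95 mm in front of its bar's middle); the chock stands flat on the board, square to the slope within 17 degrees, feet uphill, off the counter (contact force between chock and board above 0.3 N and height (world z) of chock above 0.018 m and angle between the x axis of chock and the x axis of board, either way round below 0.3 rad and angle between chock's own z axis and vertical below 0.21 rad and contact force between pin and chock above 0.1 N and contact force between pin and board above 0.2 N and angle between the y axis of pin and the y axis of board, either way round below 0.3 rad and x of pin in the frame of chock between 0.07 and 0.095 m and z of pin in the frame of chock between 0.014 and 0.03 m and linear speed of each of pin, chock below 0.01 m/s and angular speed of pin below 0.1 rad/s and height (world z) of pin above 0.04 m and contact force between the fingers and pin below 0.05 N).
It fails at once if the pin is pressed onto the board or the chock with more than 25 N (contact force between pin and board above 25 N or contact force between pin and chock above 25 N).
It fails at once if the pin is let down to the counter (its centre below 35 mm) (height (world z) of pin below 0.035 m).
It fails at once if a bystander is moved more than 20 mm (distance of any of jar, tin from where it was at the start of the episode above 0.02 m).
It also fails if it takes over 72 s, if anything falls off the work surface, if the arm or the gripper's body presses on something with over 40 N, if the wrist force passes 120 N, or if a joint passes its speed limit or range.

ROBOT

A 7-joint arm with a two-finger parallel gripper is mounted at the origin on the work surface. World frame = base frame: x ahead of the robot, y to its left, z up, the work surface at z = 0. Lengths are in m, angles in rad, forces in N, time in s.
With the tool pointing down it reaches from about 0.4 to 0.925 m from the base axis. Payload 5.6 kg.
Tool frame: the origin (TCP) lies on the front face of the gripper's body, between the roots of the fingers; the fingertips stand 73 mm ahead of it and the grasp point (between the pads) lies 54 mm ahead of it (arm.tip_reach is the distance from the TCP to the fingertips, in m); z points along the fingers, y is the line along which they close (so a half turn about z gives the same grasp; the last joint's range is limited). The gripper opens to 85 mm and grips with 20 to 120 N. Pads are 22 mm wide; open, the fingers measure 114 mm over their backs; the gripper's body (76 mm by 85 mm) begins 54 mm behind the grasp point. The pads swing forward as they close: fully open they stand 13 mm farther back than shut.
Start: joints at [1.24, 0.468, -0.012, 1.603, 0.006, 1.071, -0.056], TCP at [0.184, -0.623, 0.304] pointing down, gripper open.
Joint ranges: [-2.53, 2.53], [-0.31, 2.02], [-1.57, 1.55], [0.28, 2.44], [-1.29, 4.43], [0.15, 1.84], [-2.92, 2.92]. Speed limits (rad/s): [2.57, 2.57, 3.14, 3.14, 3.14, 3.14, 3.14].

INTERFACE

Orientations are given as a 3x3 rotation matrix whose columns are the frame's x, y, z axes.
In Python, from station import arm gives the robot as it stands.
- The arm moves only by the tool play_rows, never from a script. Its argument "motion" is a list of rows, each a list of 7 numbers: the turn, a rotation vector about the world's x, y, z in units of 8 degrees (1.0 is 8 degrees), then the shift along the world's x, y, z in units of 50 mm (1.0 is 50 mm), then the closure, from 0 (fully open) to 1 (shut). A call has 1 to 20 rows; each row shifts and turns the commanded pose from where the row before left it; what a row does not reach is not made up. A row lasts 1/10 s, in which the tool goes at most 50 mm and 8.59 degrees, less where a joint would pass 70% of its speed; a pose out of reach is approached as far as the arm can. A call is refused whole if a number of a shift passes 1 or a number of a turn 1, either way. A call with a gripper value outside its range is refused whole. The fingers move at their own pace and stop on an object; "force" is the grip in N (left out, the last holds). Time passes only in rows, so rows that do not move let the fingers close. It gives the time, the measured TCP pose, the force, the opening and the grip force at its end, in the units of the state.
- arm.state(): the state, without advancing time (a new reading comes with each control period).
- arm.camera(name): name is "scene" or "top"; returns the picture (400x640x3 uint8, red, green, blue); there is no depth.
- arm.camera_model(name): a dict with "intrinsics" (3x3 intrinsics, pixels), "D" ([k1, k2, p1, p2, k3] as OpenCV has them; the pictures are not rectified), "T" (4x4, takes a point from camera to world coordinates). Camera axes: x right, y down, z forward; pixel columns grow to the right and rows downward; lengths in m; the calibration is good to about 2 mm. A picture is of the moment at which its call begins. camera_model takes no time and is no camera call.
- arm.sign_off(): hands the job in; it is judged then, once.
The state is a dict: "time_s": time; "joints": joint angles; "joint_vel": joint speeds; "tau": joint torques, N m; "tool_pos": TCP position; "tcp_rot": TCP orientation; "force": force on the tool from outside, world axes, zero at the start; "ft_torque": the same for the moment, N m; "finger_gap": finger opening in m; "gripper_force": force on a finger pad.
Only numpy, scipy, OpenCV 4.12 (cv2) and the standard library are available. Lean on these libraries where they do the work, as an engineer would, in place of code of your own. Each camera call takes 0.05 s, during which the arm holds its last target. There are 200 camera calls.

## Working session

There is one attempt and no reset: what is moved stays moved. The work goes in short steps, Python scripts to look and compute and a tool call to move; the robot and the scene stay as the last step left them, time stands still between calls to the robot, and variables do not carry over. Pictures are saved under pics/ and viewed, at most 14 in all, crops included, and the job is handed in when it is done.

Besides the shell and the picture viewer there is one more tool, called as name(argument=value, ...), one argument or row to a line, values as JSON. play_rows: Moves the arm, as the interface text tells. Its arguments: {"type":"object","properties":{"motion":{"type":"array"},"force":{"type":"number"}},"required":["motion"]}

```bash
ls; mkdir -p pics
python3 - <<'E'
from station import arm
import cv2,numpy as np
for n in("scene","top"):
    im=arm.camera(n); cv2.imwrite(f"pics/{n}0.png",im[:,:,::-1])
    m=arm.camera_model(n); print(n,np.round(m["intrinsics"],1).tolist(),np.round(m["D"],4),np.round(m["T"],3).tolist())
s=arm.state(); print({k:np.round(v,3).tolist() for k,v in s.items()})
E
```

```text
pics
scene [[400.2, 0.0, 330.5], [0.0, 400.2, 199.5], [0.0, 0.0, 1.0]] [-0.0705  0.      0.      0.      0.    ] [[0.912, -0.317, 0.261, 0.289], [-0.41, -0.719, 0.561, -0.578], [0.01, -0.619, -0.786, 0.997], [0.0, 0.0, 0.0, 1.0]]
top [[480.0, 0.0, 318.4], [0.0, 480.0, 198.9], [0.0, 0.0, 1.0]] [-0.0637  0.      0.      0.      0.    ] [[0.009, -0.99, 0.139, 0.38], [-1.0, -0.007, 0.011, 0.019], [-0.01, -0.139, -0.99, 1.552], [0.0, 0.0, 0.0, 1.0]]
{'time_s': 0.1, 'joints': [1.24, 0.468, -0.012, 1.604, 0.006, 1.071, -0.056], 'joint_vel': [0.001, -0.003, 0.001, 0.0, 0.001, -0.0, 0.0], 'tau': [0.001, -53.352, 0.021, -25.197, 0.011, 0.004, 0.0], 'tool_pos': [0.184, -0.623, 0.303], 'tcp_rot': [[0.959, 0.284, -0.001], [0.284, -0.959, 0.001], [-0.0, -0.002, -1.0]], 'force': [-0.674, -0.004, 0.379], 'ft_torque': [0.02, 0.037, 0.017], 'gripper_force': 0.0, 'finger_gap': 0.085}
```

View pics/scene0.png

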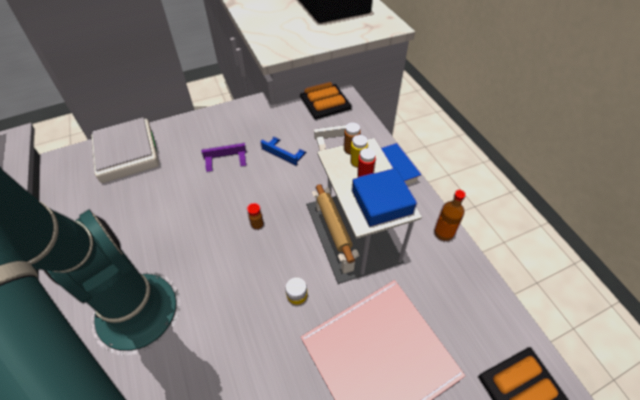

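View pics/top0.png

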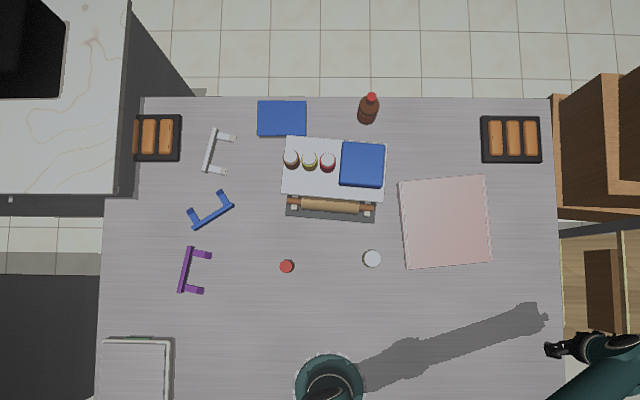

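Scene view: the blue chock is at about (283,150), the purple fork at (224,155), the white fork at (333,133), the pin at (334,222) and the pink board at (385,345). The jar (red cap) is at (256,215) and the tin at (297,291).

Top view candidates for the chock:
- blue fork (210,209): fits the description
- purple fork (193,270): look-alike
- white fork (215,152): look-alike
- blue cloth (282,118) and blue box (362,164): not forked

I choose (210,209) and will check it in a close crop.

```bash
cat > h.py <<'E'
import cv2,numpy as np
from station import arm
M={n:arm.camera_model(n) for n in("scene","top")}
def ray(n,p):
    m=M[n]; u=cv2.undistortPoints(np.array([[p]],float),np.array(m["intrinsics"]),np.array(m["D"]))[0,0]
    T=np.array(m["T"]); d=T[:3,:3]@[u[0],u[1],1]; return T[:3,3],d/np.linalg.norm(d)
def plane(n,p,z):
    o,d=ray(n,p); return o+d*(z-o[2])/d[2]
def tri(ps,pt):
    o1,d1=ray("scene",ps);o2,d2=ray("top",pt)
    t=np.linalg.lstsq(np.c_[d1,-d2],o2-o1,rcond=None)[0]
    a,b=o1+t[0]*d1,o2+t[1]*d2; return (a+b)/2,np.linalg.norm(a-b)
def proj(n,P):
    m=M[n];T=np.linalg.inv(np.array(m["T"]))
    return cv2.projectPoints(np.atleast_2d(np.array(P,float)),cv2.Rodrigues(T[:3,:3])[0],T[:3,3],np.array(m["intrinsics"]),np.array(m["D"]))[0][:,0]
def hsv(im): return cv2.cvtColor(im,cv2.COLOR_RGB2HSV)
def blobs(im,lo,hi,amin=30):
    k=cv2.inRange(hsv(im),np.array(lo),np.array(hi)); c,_=cv2.findContours(k,cv2.RETR_EXTERNAL,cv2.CHAIN_APPROX_NONE)
    return [q for q in sorted(c,key=cv2.contourArea,reverse=True) if cv2.contourArea(q)>amin]
E
python3 - <<'E'
from h import *
I={n:cv2.imread(f"pics/{n}0.png")[:,:,::-1].copy() for n in M}
R={"pink":((0,25,120),(12,90,255)),"blue":((100,120,50),(125,255,255)),"wood":((8,90,60),(25,255,255)),"red":((0,170,90),(6,255,255))}
for n in M:
    for k,(lo,hi) in R.items():
        for c in blobs(I[n],lo,hi)[:6]:
            r=cv2.minAreaRect(c); print(n,k,cv2.contourArea(c),np.round(r[0],1),np.round(r[1],1),round(r[2],1),
              cv2.approxPolyDP(c,4 if k=="pink" else 2.2,True)[:,0].tolist() if k in("pink","blue") else "")
def crop(n,x,y,w,h,s): return cv2.resize(I[n][y:y+h,x:x+w,::-1],None,fx=s,fy=s,interpolation=cv2.INTER_CUBIC)
a=crop("top",175,180,75,60,5);b=crop("scene",245,120,75,60,5)
c=crop("top",275,185,110,45,3.4);d=crop("scene",300,175,80,110,2.3)
cv2.imwrite("pics/c1.png",np.vstack([np.hstack([a,b]),np.pad(np.hstack([cv2.resize(c,(375,153)),cv2.resize(d,(180,248))[:153]]),((0,0),(0,195),(0,0)))]))
E
```

```text
scene pink 11469.0 [381.7 358.1] [121.9 123.8] 59.0 [[395, 281], [304, 340], [307, 333], [378, 290], [301, 336], [334, 399], [420, 399], [459, 371], [462, 374], [432, 399], [464, 376]]
scene blue 3005.5 [387.3 185.1] [71.1 67.5] 63.4 [[396, 144], [382, 148], [392, 169], [353, 180], [353, 191], [370, 225], [409, 214], [415, 204], [404, 181], [419, 173]]
scene blue 357.0 [281.5 149.1] [44.  15.3] 25.6 [[261, 141], [264, 149], [295, 164], [304, 153], [299, 150], [293, 155], [276, 147], [276, 138], [269, 142]]
scene wood 1032.0 [517.2 374.2] [23.3 48.7] 59.7 
scene wood 1012.5 [334.8 223.2] [84.2 16.4] 67.4 
scene wood 740.0 [449.2 219.4] [21.5 43.3] 21.8 
scene wood 740.0 [324.5  95.6] [26.1 36.9] 74.1 
scene wood 610.5 [533.5 388.5] [21. 49.] 90.0 
scene wood 282.0 [350.7 148.5] [31.  25.4] 32.0 
scene red 137.5 [365.  166.1] [15.5 17.7] 10.3 
scene red 101.0 [253.5 209.5] [11. 11.] 90.0 
scene red 67.0 [459. 195.] [8.5 9.9] 45.0 
top pink 2322.5 [455.7 220.5] [87.6 66.2] 84.4 [[484, 174], [491, 259], [480, 176], [471, 175], [480, 178], [471, 185], [473, 196], [465, 199], [471, 201], [457, 214], [462, 220], [452, 224], [449, 243], [442, 239], [446, 249], [427, 267], [492, 260]]
top blue 1731.0 [361.5 164.2] [43. 43.] 4.4 [[343, 142], [339, 184], [380, 186], [384, 146]]
top blue 1591.0 [281. 118.] [34. 48.] 90.0 [[258, 101], [257, 134], [305, 135], [305, 101]]
top blue 317.0 [207.9 209.4] [21.4 46.6] 58.2 [[221, 190], [216, 192], [223, 207], [200, 221], [191, 208], [187, 210], [194, 222], [193, 229], [231, 206]]
top wood 7942.0 [595.2 147.5] [147.9  84.2] 86.3 
top wood 994.5 [616.  283.8] [102.2  23.2] 81.5 
top wood 452.5 [512.7 137.5] [35.6 14.2] 86.4 
top wood 451.0 [530.  137.6] [35.6 14.2] 86.4 
top wood 446.5 [148.4 136.5] [14.2 35.5] 3.4 
top wood 442.5 [495.2 137.5] [35.4 13.7] 87.3
```

View pics/c1.png

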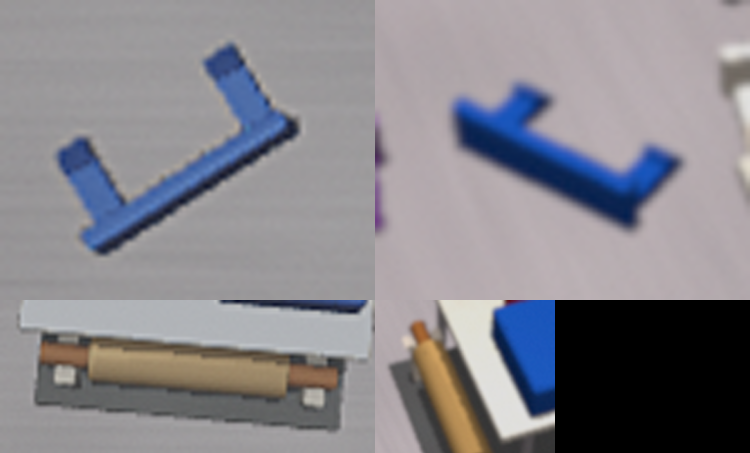

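The crop confirms the blue fork. Its feet point up-left in the top view (+x, +y), with tips near (189,209) and (218.6,190). The pin handle ends are at about (287,201) and (374,207).

Run:
```python
from h import *
np.set_printoptions(precision=4,suppress=True)
I={n:cv2.imread(f"pics/{n}0.png")[:,:,::-1].copy() for n in M}
def quad(c):
    h=cv2.convexHull(c); 
    for e in np.arange(2,20,.5):
        q=cv2.approxPolyDP(h,e,True)[:,0]
        if len(q)<=5: break
    return q
for n,lo in(("scene",(0,25,120)),("top",(0,14,120))):
    im=cv2.GaussianBlur(I[n],(3,3),0)
    for c in blobs(im,lo,(14,90,255),500)[:2]: print(n,cv2.contourArea(c),cv2.boundingRect(c),quad(c).tolist())
# feature pixels
def c1(x,y): return (175+x/5-.4,180+y/5-.4)
tl,tr=plane("top",c1(72,145),0),plane("top",c1(218,50),0)
bl,br=plane("top",c1(88,238),.04),plane("top",c1(285,119),.04)
print("tips",tl,tr,np.linalg.norm(tl-tr),"bar",bl,br,np.linalg.norm(bl-br))
print("bar height tri", tri((261,140),c1(92,246)),tri((297,158),c1(291,128)))
g=cv2.inRange(hsv(I["top"]),(8,70,60),(25,255,255))[185:225,275:385]
gs=cv2.inRange(hsv(I["scene"]),(4,90,60),(25,255,255))[175:280,300:370]
for nm,k,o in(("top",g,(275,185)),("scene",gs,(300,175))):
    c=max(cv2.findContours(k,0,1)[0],key=cv2.contourArea); print("pin",nm,cv2.contourArea(c),cv2.boundingRect(c),cv2.boxPoints(cv2.minAreaRect(c))+o)
print("board",*[tri(a,b) for a,b in(((396,282),(400,181)),((302,338),(408,269)),((463,375),(485,174)))])
for nm,p in(("jar",(253.5,209.5)),):print(nm,plane("scene",p,.08))
print("jar top",plane("top",(286.5,266),.085),"tin",plane("top",(372,258),.062))
print("shelf front top edge",plane("top",(281,192),.222),plane("top",(384,203),.222),"base front",plane("top",(286,214),.008),plane("top",(375,222),.008))
cv2.imwrite("pics/c2.png",np.hstack([cv2.resize(I["top"][165:280,390:500,::-1],(440,460),interpolation=2),cv2.resize(I["scene"][180:280,300:370,::-1],(322,460),interpolation=2)]))
```

```text
scene 11435.5 (301, 281, 164, 119) [[395, 281], [464, 375], [433, 399], [334, 399], [301, 336]]
top 6684.0 (402, 173, 91, 97) [[483, 173], [492, 261], [406, 269], [402, 227], [430, 178]]
tips [0.5628 0.4603 0.    ] [0.6265 0.3661 0.    ] 0.11373303159313698 bar [0.4987 0.436  0.04  ] [0.5759 0.3124 0.04  ] 0.1456973535339394
bar height tri (array([0.4931, 0.4308, 0.0487]), np.float64(0.0002629806864958735)) (array([0.5732, 0.307 , 0.0431]), np.float64(0.007005954908840995))
pin top 792.0 (12, 11, 87, 17) [[286.1553 206.5027]
 [287.2352 194.3542]
 [373.7075 202.0407]
 [372.6276 214.1891]]
pin scene 1012.5 (16, 10, 39, 78) [[311.0355 187.4852]
 [326.1598 181.1834]
 [358.5266 258.8639]
 [343.4024 265.1657]]
board (array([ 0.6482, -0.222 ,  0.0534]), np.float64(0.003016098786854929)) (array([ 0.3726, -0.2486,  0.0237]), np.float64(0.0014123771608391144)) (array([ 0.6702, -0.4911,  0.0606]), np.float64(0.00603887152130503))
jar [0.3776 0.1321 0.08  ]
jar top [0.3799 0.1302 0.085 ] tin [ 0.4065 -0.1313  0.062 ]
shelf front top edge [0.5856 0.1388 0.222 ] [ 0.5565 -0.1497  0.222 ] base front [0.5468 0.1406 0.008 ] [ 0.5229 -0.1471  0.008 ]
```

View pics/c2.png

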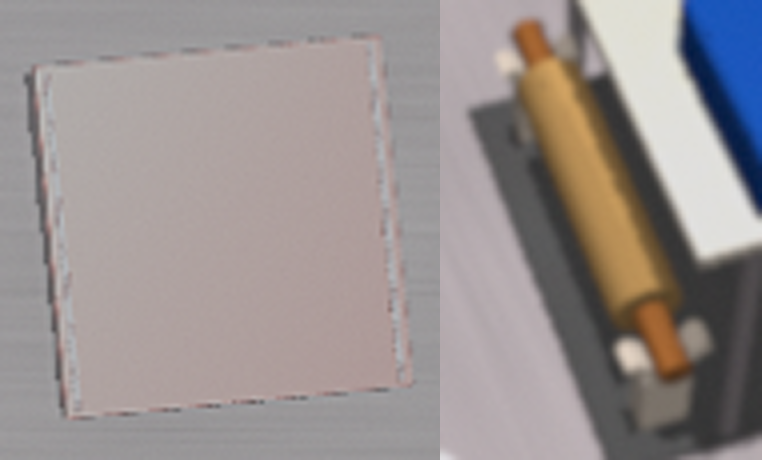

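The board in the crop has corners at top pixels (399,181.5), (485,174), (493,261.5) and (406,269.5). Its uphill side is the +x side, because the far corners triangulate to 53–60 mm and the near one to 24 mm. The pin lies in white cradles in front of the dark base, unobstructed from the front.

First transit: around the rack at about 0.45 m radius.

play_rows(
  motion=[
    [0,0,0.5,0.47,0.75,0,0],
    [0,0,0.5,0.47,0.75,0,0],
    [0,0,0.5,0.47,0.75,0,0],
    [0,0,0.5,0.47,0.75,0,0],
    [0,0,0.5,0.47,0.75,0,0],
    [0,0,0.5,0.47,0.75,0,0],
    [0,0,0.5,0.47,0.75,0,0],
    [0,0,0.5,0.47,0.75,0,0],
    [0,0,0.5,0.47,0.75,0,0],
    [0,0,0.5,0.47,0.75,0,0],
    [0,0,0.5,0,0.8,0,0],
    [0,0,0.5,0,0.8,0,0],
    [0,0,0.5,0,0.8,0,0],
    [0,0,0.5,-0.05,0.8,0,0],
    [0,0,0.5,-0.05,0.8,0,0],
    [0,0,0.5,-0.05,0.8,0,0],
    [0,0,0.5,-0.05,0.8,0,0],
    [0,0,0.5,-0.05,0.8,0,0],
    [0,0,0.5,-0.05,0.8,0,0],
    [0,0,0.5,-0.05,0.8,0,0],
  ],
  force=40,
)

```text
time_s: 2.1
tool_pos: [0.4015, 0.1531, 0.3039]
tcp_rot: [[-0.116, 0.993, 0.0], [0.993, 0.116, -0.0], [-0.001, 0.0, -1.0]]
force: [1.1, -0.7, 0.6]
finger_gap: 0.0855
gripper_force: 0.0
```

Run:
```python
from h import *
np.set_printoptions(precision=4,suppress=True)
c=[plane("top",p,z) for p,z in(((399,181.3),.057),((485,173.8),.057),((492.5,261.3),.023),((406,269.3),.023))]
print("board corners",*c); e=[np.linalg.norm(c[i]-c[(i+1)%4]) for i in range(4)];print(e)
x=(c[0]+c[1]-c[2]-c[3])/2; y=(c[0]+c[3]-c[1]-c[2])/2
print("board mid",np.mean(c,0),"yaw",np.degrees(np.arctan2(x[1],x[0])),np.degrees(np.arctan2(-y[0],y[1])))
a,b=(tri((320.0,186.3),(287.2,200.4)),tri((350.8,260.7),(373.9,207.4)))
print("pin",a,b,"mid",(a[0]+b[0])/2,"len",np.linalg.norm(a[0]-b[0]))
d=a[0]-b[0];print("yaw",np.degrees(np.arctan2(-d[0],d[1])))
a,b=plane("top",(287.2,200.4),.084),plane("top",(373.9,207.4),.084);print("pin z84",a,b,(a+b)/2)
s=arm.state();R=s["tcp_rot"];print(s["tool_pos"],np.degrees(np.arctan2(R[1][1],R[0][1])),np.array(R)[:,2],s["joints"])
im=arm.camera("top")
k=cv2.inRange(hsv(im),(100,90,50),(125,255,255))[180:240,175:250]
ys,xs=np.nonzero(k);print("chock blob",len(xs),xs.mean()+175,ys.mean()+180)
```

```text
board corners [ 0.648  -0.2188  0.057 ] [ 0.6744 -0.4939  0.057 ] [ 0.3985 -0.5189  0.023 ] [ 0.3723 -0.2425  0.023 ]
[np.float64(0.27638537681489017), np.float64(0.2791026800244329), np.float64(0.2776485864717666), np.float64(0.2787342331844243)]
board mid [ 0.5233 -0.3685  0.04  ] yaw 5.04171241934035 5.44553981420879
pin (array([0.5824, 0.131 , 0.0855]), np.float64(0.00358813114480589)) (array([ 0.5584, -0.1348,  0.089 ]), np.float64(0.003939985816900299)) mid [ 0.5704 -0.0019  0.0872] len 0.2669210501419791
yaw -5.142235841216363
pin z84 [0.5808 0.1316 0.084 ] [ 0.561  -0.1359  0.084 ] [ 0.5709 -0.0022  0.084 ]
[0.4015 0.1531 0.3039] 6.632934157845451 [ 0.0003 -0.0005 -1.    ] [ 0.2747  0.1681 -0.7712  2.074   0.1445  0.9514 -0.4578]
chock blob 473 210.13530655391122 211.60253699788584
```

play_rows(
  motion=[
    [0,0,0.41,0.34,0.55,-0.2,0],
    [0,0,0.41,0.34,0.55,-0.2,0],
    [0,0,0.41,0.34,0.55,-0.3,0],
    [0,0,0.41,0.34,0.55,-0.3,0],
    [0,0,0.41,0.34,0.55,-0.4,0],
    [0,0,0.41,0.33,0.55,-0.4,0],
    [0,0,0.41,0.33,0.55,-0.5,0],
    [0,0,0.41,0.33,0.55,-0.5,0],
    [0,0,0,0,0,0,0],
    [0,0,0,0,0,0,0],
  ],
)

```text
time_s: 3.15
tool_pos: [0.5357, 0.3716, 0.1623]
tcp_rot: [[-0.541, 0.841, -0.003], [0.841, 0.541, -0.001], [0.0, -0.003, -1.0]]
force: [-0.5, -0.1, -0.2]
finger_gap: 0.0852
gripper_force: 0.0
```

Run:
```python
from h import *
s=arm.state();R=np.array(s["tcp_rot"]);print(s["tool_pos"],np.degrees(np.arctan2(R[1][1],R[0][1])),R[:,2],np.round(s["joints"],2))
im=arm.camera("scene");i2=arm.camera("top")
cv2.imwrite("pics/g1.png",np.hstack([cv2.resize(im[90:210,200:360,::-1],(400,300)),cv2.resize(i2[165:265,150:283,::-1],(400,300))]))
```

```text
[0.53574271 0.37156985 0.16231827] 32.730974548802145 [-0.00287462 -0.00125927 -0.99999508] [-0.19  0.76 -0.69  1.66  0.57  0.94 -0.51]
```

View pics/g1.png

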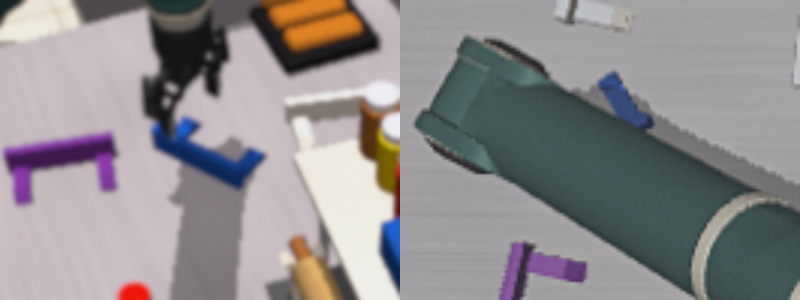

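The gripper is above the bar with the fingers either side of it (left half, around (185,100)); the purple fork is clear. I descend and grip.

play_rows(
  motion=[
    [0,0,0,0,0.02,-0.39,0],
    [0,0,0,0,0,-0.39,0],
    [0,0,0,0,0,-0.39,0],
    [0,0,0,0,0,-0.39,0],
    [0,0,0,0,0,0,0],
    [0,0,0,0,0,0,1],
    [0,0,0,0,0,0,1],
    [0,0,0,0,0,0,1],
    [0,0,0,0,0,0,1],
    [0,0,0,0,0,0,1],
    [0,0,0,0,0,0,1],
    [0,0,0,0,0,0,1],
    [0,0,0,0,0,0,1],
    [0,0,0,0,0,0,1],
    [0,0,0,0,0,0,1],
  ],
  force=50,
)

```text
time_s: 4.75
tool_pos: [0.537, 0.3731, 0.0867]
tcp_rot: [[-0.54, 0.841, 0.001], [0.841, 0.54, 0.001], [-0.0, 0.002, -1.0]]
force: [-0.2, -0.3, 5.7]
finger_gap: 0.0131
gripper_force: 50.0
```

Gripped: gap 13 mm at 50 N. Next I lift and carry the chock back around the front of the rack.

play_rows(
  motion=[
    [0,0,0,0,0,0.5,1],
    [0,0,0,0,0,0.9,1],
    [0,0,0,0,0,0.95,1],
    [0,0,0,0,0,0.95,1],
    [0,0,0,0,0,0.95,1],
    [0,0,-0.2,-0.39,-0.74,0,1],
    [0,0,-0.22,-0.39,-0.74,0,1],
    [0,0,-0.22,-0.39,-0.74,0,1],
    [0,0,-0.22,-0.39,-0.74,0,1],
    [0,0,-0.22,-0.39,-0.74,0,1],
    [0,0,-0.22,-0.39,-0.74,0,1],
    [0,0,-0.22,-0.04,-0.8,0,1],
    [0,0,-0.22,-0.04,-0.8,0,1],
    [0,0,-0.22,-0.04,-0.8,0,1],
    [0,0,-0.22,-0.04,-0.8,0,1],
    [0,0,-0.22,-0.04,-0.8,0,1],
    [0,0,-0.22,-0.04,-0.8,0,1],
    [0,0,-0.22,-0.04,-0.8,0,1],
    [0,0,-0.22,-0.04,-0.8,0,1],
    [0,0,-0.18,-0.04,-0.8,0,1],
  ],
)

```text
time_s: 6.75
tool_pos: [0.4004, -0.2106, 0.2978]
tcp_rot: [[-0.117, 0.993, -0.001], [0.993, 0.117, 0.0], [0.001, -0.001, -1.0]]
force: [0.8, 0.2, -2.0]
finger_gap: 0.013
gripper_force: 49.5
```

Run:
```python
from h import *
s=arm.state();R=np.array(s["tcp_rot"]);print(s["tool_pos"],np.degrees(np.arctan2(R[1][1],R[0][1])),R[:,2],np.round(s["joints"],2),s["force"],s["finger_gap"])
```

```text
[ 0.40038808 -0.2105721   0.29783438] 6.7367279483479825 [-1.39382151e-03  4.94460429e-04 -9.99998906e-01] [ 0.92  0.19 -0.57  2.04  0.13  0.94  0.41] [ 0.76021822  0.22098712 -2.01196569] 0.012974931769944534
```

play_rows(
  motion=[
    [0.013,-0.145,-0.03,0.19,-0.55,-0.2,1],
    [0.013,-0.145,-0.03,0.19,-0.55,-0.3,1],
    [0.013,-0.145,-0.03,0.19,-0.55,-0.4,1],
    [0.013,-0.145,-0.03,0.19,-0.55,-0.6,1],
    [0.013,-0.145,-0.03,0.19,-0.54,-0.6,1],
    [0.013,-0.145,-0.03,0.19,-0.54,-0.66,1],
    [0,0,0,0,0,0,1],
    [0,0,0,0,0,0,1],
  ],
)

```text
time_s: 7.55
tool_pos: [0.4573, -0.3726, 0.1583]
tcp_rot: [[-0.093, 0.989, 0.118], [0.996, 0.092, 0.013], [0.002, 0.119, -0.993]]
force: [0.6, 0.6, -1.6]
finger_gap: 0.0133
gripper_force: 49.4
```

Run:
```python
from h import *
s=arm.state();R=np.array(s["tcp_rot"]);print(s["tool_pos"],np.degrees(np.arctan2(R[1][1],R[0][1])),R[:,2],np.round(s["joints"],2),s["force"])
im=arm.camera("scene");i2=arm.camera("top")
cv2.imwrite("pics/p1.png",np.hstack([cv2.resize(im[250:400,270:470,::-1],(400,300)),cv2.resize(i2[160:280,370:530,::-1],(400,300))]))
```

```text
[ 0.45734388 -0.3726263   0.15829591] 5.300303465726931 [ 0.11817819  0.01282773 -0.99290954] [ 1.    0.58 -0.44  1.88  0.25  0.65  0.53] [ 0.62561111  0.58181793 -1.56925465]
```

View pics/p1.png

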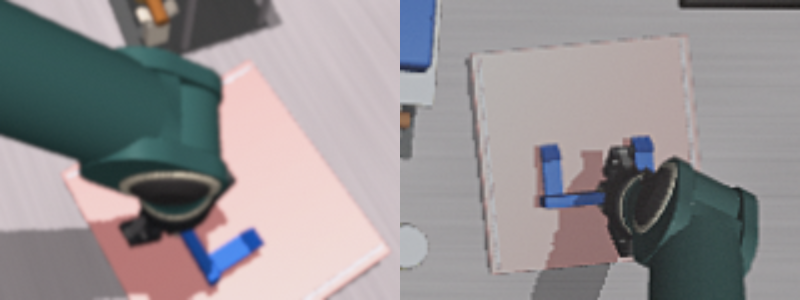

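The chock hangs square over the board, feet uphill (top view: left foot (550,150), right foot (643,150), bar at y≈200), with the whole outline inside the board. I lower it along the board normal.

play_rows(
  motion=[
    [0,0,0,0.025,0,-0.2,1],
    [0,0,0,0.025,0,-0.2,1],
    [0,0,0,0.012,0,-0.1,1],
    [0,0,0,0.012,0,-0.1,1],
    [0,0,0,0.005,0,-0.04,1],
    [0,0,0,0.005,0,-0.04,1],
    [0,0,0,0,0,0,1],
    [0,0,0,0,0,0,1],
  ],
)

```text
time_s: 8.45
tool_pos: [0.4627, -0.3734, 0.1265]
tcp_rot: [[-0.093, 0.988, 0.122], [0.996, 0.093, 0.009], [-0.002, 0.122, -0.993]]
force: [0.2, 0.5, -2.6]
finger_gap: 0.013
gripper_force: 49.5
```

play_rows(
  motion=[
    [0,0,0,0.003,0,-0.03,1],
    [0,0,0,0.003,0,-0.03,1],
    [0,0,0,0.003,0,-0.03,1],
    [0,0,0,0,0,0,1],
  ],
)

```text
time_s: 8.85
tool_pos: [0.463, -0.3732, 0.1216]
tcp_rot: [[-0.093, 0.988, 0.121], [0.996, 0.093, 0.01], [-0.002, 0.121, -0.993]]
force: [0.2, 0.3, -2.4]
finger_gap: 0.0133
gripper_force: 49.5
```

play_rows(
  motion=[
    [0,0,0,0.002,0,-0.02,1],
    [0,0,0,0.002,0,-0.02,1],
    [0,0,0,0,0,0,1],
  ],
)

```text
time_s: 9.15
tool_pos: [0.4634, -0.3733, 0.12]
tcp_rot: [[-0.093, 0.988, 0.121], [0.996, 0.093, 0.009], [-0.002, 0.122, -0.993]]
force: [-1.1, 0.5, -1.7]
finger_gap: 0.013
gripper_force: 49.9
```

play_rows(
  motion=[
    [0,0,0,0.002,0,-0.02,1],
    [0,0,0,0,0,0,1],
  ],
)

```text
time_s: 9.35
tool_pos: [0.4635, -0.3733, 0.12]
tcp_rot: [[-0.093, 0.988, 0.121], [0.996, 0.093, 0.009], [-0.003, 0.121, -0.993]]
force: [-3.4, 1.6, 8.0]
finger_gap: 0.0129
gripper_force: 51.1
```

Firm contact: 8 N up and z has stopped. I release.

play_rows(
  motion=[
    [0,0,0,0,0,0.01,0.9],
    [0,0,0,0,0,0,0.7],
    [0,0,0,0,0,0,0.4],
    [0,0,0,0,0,0,0],
    [0,0,0,0,0,0,0],
    [0,0,0,0,0,0,0],
    [0,0,0,0,0,0,0],
    [0,0,0,0,0,0,0],
    [0,0,0,-0.024,0,0.2,0],
    [0,0,0,-0.05,0,0.4,0],
    [0,0,0,-0.09,0,0.7,0],
    [0,0,0,-0.12,0.2,0.8,0],
    [0,0,0,-0.12,0.6,0.7,0],
    [0,0,0,-0.12,0.8,0,0],
    [0,0,0,-0.12,0.8,0,0],
  ],
)

```text
time_s: 10.85
tool_pos: [0.4313, -0.2525, 0.2614]
tcp_rot: [[-0.092, 0.988, 0.124], [0.996, 0.092, 0.007], [-0.005, 0.124, -0.992]]
force: [0.6, 0.6, -1.4]
finger_gap: 0.0852
gripper_force: 0.0
```

Run:
```python
from h import *
s=arm.state();R=np.array(s["tcp_rot"]);print(s["tool_pos"],np.degrees(np.arctan2(R[1][1],R[0][1])),R[:,2],np.round(s["joints"],2),s["force"])
im=arm.camera("scene");i2=arm.camera("top")
for c in blobs(i2,(100,90,50),(125,255,255)):
    r=cv2.boundingRect(c)
    if r[0]>390: print(cv2.minAreaRect(c),cv2.approxPolyDP(c,2,True)[:,0].tolist())
cv2.imwrite("pics/p2.png",np.hstack([cv2.resize(im[250:400,270:470,::-1],(400,300)),cv2.resize(i2[160:280,370:530,::-1],(400,300))]))
# expected tips/bar from proprioception
n=np.array([-.1214,-.011,.9925]);x=np.array([.9885,.0899,.122]);y=np.cross(n,x);o=np.array([.4635,-.3733,.12])-.0867*n
print("origin",o,proj("top",[o+.073*x+.057*y,o+.073*x-.057*y,o+.075*y+.04*n,o-.075*y+.04*n]))
```

```text
[ 0.43128316 -0.2525217   0.26143644] 5.323001735459963 [ 0.12407781  0.00654202 -0.99225093] [ 0.98  0.29 -0.56  2.03  0.14  0.76  0.45] [ 0.60914288  0.64397813 -1.44662893]
((456.9846496582031, 227.37693786621094), (23.814666748046875, 29.892370223999023), 82.87498474121094) [[466, 215], [460, 215], [461, 235], [443, 236], [452, 240], [473, 237], [467, 232]]
((428.5399475097656, 226.2200164794922), (17.799104690551758, 6.708204746246338), 79.69515228271484) [[424, 218], [428, 223], [426, 231], [430, 235], [430, 218]]
origin [ 0.47402538 -0.3723463   0.03395025] [[427.26419473 215.6156299 ]
 [462.81178489 212.59843451]
 [426.41275541 239.97176364]
 [474.42538446 235.80551174]]
```

View pics/p2.png

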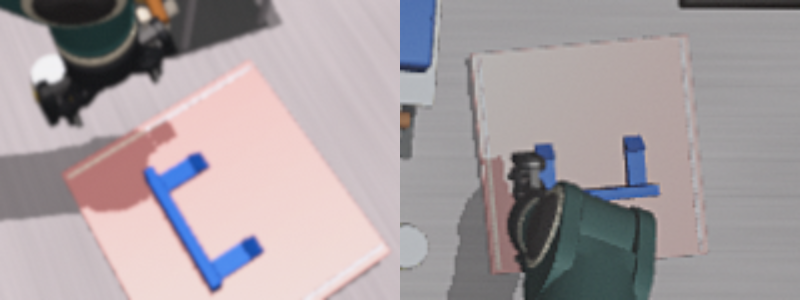

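The chock stands alone on the board, square with its feet uphill: tips at about (428,218) and (463,215), bar end at (473,237). This matches the prediction within 2–3 px. Next I go to the leaning pre-grasp in front of the rack.

play_rows(
  motion=[
    [-0.04,-0.48,-0.16,0.05,0.65,0,0],
    [-0.04,-0.48,-0.16,0.05,0.65,0,0],
    [-0.04,-0.48,-0.16,0.05,0.65,0,0],
    [-0.04,-0.48,-0.16,0.05,0.65,0,0],
    [-0.04,-0.48,-0.16,0.05,0.65,-0.3,0],
    [-0.04,-0.48,-0.16,0.05,0.65,-0.3,0],
    [-0.04,-0.48,-0.16,0.05,0.65,-0.3,0],
    [-0.05,-0.48,-0.16,0.05,0.65,-0.3,0],
    [0,0,0,0,0,0,0],
    [0,0,0,0,0,0,0],
  ],
)

```text
time_s: 11.95
tool_pos: [0.4458, -0.0768, 0.2318]
tcp_rot: [[0.069, 0.879, 0.471], [0.994, -0.022, -0.106], [-0.083, 0.476, -0.876]]
force: [0.5, 0.2, 0.5]
finger_gap: 0.0852
gripper_force: 0.0
```

```bash
cat > goto.py <<'E'
from h import *
from scipy.spatial.transform import Rotation as Ro
def need(yaw,lean,target):
    s=arm.state();R=np.array(s["tcp_rot"]);t=np.radians(yaw);a=np.radians(lean)
    xr=np.array([np.cos(t),np.sin(t),0]);k=np.array([0,0,1.])
    z=np.sin(a)*xr-np.cos(a)*k;y=np.cos(a)*xr+np.sin(a)*k;W=np.c_[np.cross(y,z),y,z]
    rv=Ro.from_matrix(W@R.T).as_rotvec()
    print("turn u",np.round(np.degrees(rv)/8,3),"shift u",np.round((np.array(target)-s["tool_pos"])/.05,3),"pos",np.round(s["tool_pos"],4),"j",np.round(s["joints"],2),"F",np.round(s["force"],1))
    return z
E
python3 - <<'E'
from goto import *
z=need(-5,38,(.4833,.0058,.197)); print(z, "grasp tcp",np.array([.571,-.002,.0845])-.053*z)
E
```

```text
turn u [ 0.497 -1.227 -0.077] shift u [ 0.749  1.652 -0.696] pos [ 0.4458 -0.0768  0.2318] j [ 0.42  0.13 -0.39  2.38  0.77  0.19 -0.72] F [0.5 0.2 0.5]
[ 0.6133187  -0.05365843 -0.78801075] grasp tcp [0.53849411 0.0008439  0.12626457]
```

play_rows(
  motion=[
    [0,0,0,0.1,0.54,-0.39,0],
    [0,0,0,0.1,0.54,-0.39,0],
    [0,0,0,0.2,0.54,-0.39,0],
    [0.16,-0.3,0,0.25,0,0,0],
    [0.16,-0.3,0,0.25,0,0,0],
    [0.16,-0.3,0,0.22,0,0,0],
    [0,0,0,0,0,0,0],
    [0,0,0,0,0,0,0],
  ],
)

```text
time_s: 12.75
tool_pos: [0.484, -0.0342, 0.1971]
tcp_rot: [[0.085, 0.834, 0.545], [0.996, -0.053, -0.073], [-0.032, 0.549, -0.835]]
force: [0.1, 0.0, 0.1]
finger_gap: 0.0853
gripper_force: 0.0
```

Run:
```python
from goto import *
need(-5,38,(.5017,.004,.1736));need(-5,36,(.5017,.004,.1736))
im=arm.camera("scene");i2=arm.camera("top")
cv2.imwrite("pics/r1.png",np.hstack([cv2.resize(im[120:300,240:440,::-1],(400,360)),cv2.resize(i2[110:290,230:430,::-1],(400,360))]))
```

```text
turn u [ 0.18  -0.6   -0.008] shift u [ 0.353  0.764 -0.47 ] pos [ 0.484  -0.0342  0.1971] j [ 0.22  0.26 -0.29  2.38  1.95  0.18 -2.02] F [0.1 0.  0.1]
turn u [ 0.202 -0.351 -0.012] shift u [ 0.353  0.764 -0.47 ] pos [ 0.484  -0.0342  0.1971] j [ 0.22  0.26 -0.29  2.38  1.95  0.18 -2.02] F [0.1 0.  0.1]
```

View pics/r1.png

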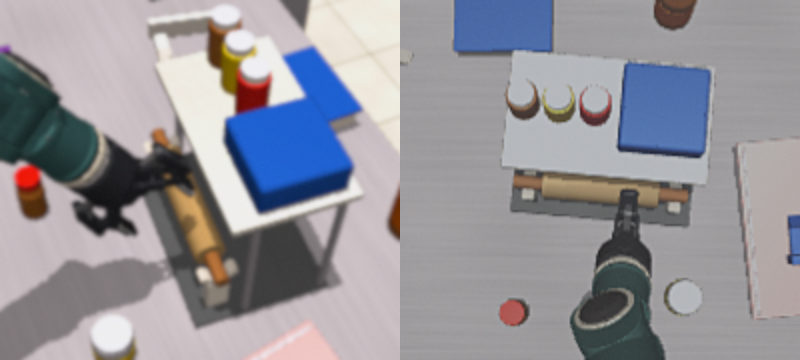

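The gripper hangs correctly in front of the pin, whose barrel is at top crop (590,190). But joint 6 sits at its lower limit and j5/j7 are winding up. The leaning pose wants the flipped wrist (j5≈π), so I turn the tool half a turn about its own axis, which gives the same grasp.

play_rows(
  motion=[
    [-0.54,0.07,0.83,-0.1,0,0,0],
    [-0.54,0.07,0.83,-0.1,0,0,0],
    [-0.54,0.07,0.83,0,0,0,0],
    [-0.54,0.07,0.83,0,0,0,0],
    [-0.54,0.07,0.83,0,0,0,0],
    [-0.54,0.07,0.83,0,0,0,0],
    [-0.54,0.07,0.83,0,0,0,0],
    [-0.54,0.07,0.83,0,0,0,0],
    [-0.54,0.07,0.83,0,0,0,0],
    [-0.54,0.07,0.83,0,0,0,0],
    [-0.54,0.07,0.83,0,0,0,0],
    [-0.54,0.07,0.83,0,0,0,0],
  ],
)

```text
time_s: 14.05
tool_pos: [0.474, -0.0328, 0.1973]
tcp_rot: [[-0.839, -0.002, 0.545], [-0.047, 0.997, -0.068], [-0.543, -0.083, -0.836]]
force: [0.9, 0.0, -0.7]
finger_gap: 0.0856
gripper_force: 0.0
```

Run:
```python
import re
s=open('goto.py').read().replace("W=np.c_[np.cross(y,z),y,z]","y=y*flip;W=np.c_[np.cross(y,z),y,z]").replace("target):","target,flip=-1):");open('goto.py','w').write(s)
from goto import *
need(-5,38,(.5017,.004,.1736))
```

```text
turn u [-5.967  0.144  8.514] shift u [ 0.554  0.736 -0.473] pos [ 0.474  -0.0328  0.1973] j [ 0.1   0.23 -0.17  2.41  2.09  0.15 -0.5 ] F [ 0.9  0.  -0.7]
```

play_rows(
  motion=[
    [-0.54,0.01,0.77,0,0.07,0,0],
    [-0.54,0.01,0.77,0,0.07,0,0],
    [-0.54,0.01,0.77,0,0.07,0,0],
    [-0.54,0.01,0.77,0,0.07,0,0],
    [-0.54,0.01,0.77,0,0.07,0,0],
    [-0.54,0.01,0.77,0,0.07,0,0],
    [-0.54,0.01,0.77,0,0.07,-0.08,0],
    [-0.54,0.01,0.77,0.1,0.07,-0.08,0],
    [-0.54,0.01,0.77,0.15,0.07,-0.08,0],
    [-0.54,0.01,0.77,0.15,0.07,-0.08,0],
    [-0.54,0.01,0.77,0.15,0.05,-0.08,0],
    [0,0,0,0,0,0,0],
  ],
)

```text
time_s: 15.25
tool_pos: [0.502, 0.0048, 0.1769]
tcp_rot: [[-0.096, -0.782, 0.615], [-0.995, 0.081, -0.052], [-0.009, -0.617, -0.787]]
force: [-0.2, 0.1, 0.8]
finger_gap: 0.0854
gripper_force: 0.0
```

Run:
```python
from goto import *
need(-5,38,(.5017,.004,.1736))
```

```text
turn u [-0.061  0.023  0.062] shift u [-0.006 -0.016 -0.065] pos [0.502  0.0048 0.1769] j [ 0.04  0.33 -0.2   2.4   2.46  0.31  0.5 ] F [-0.2  0.1  0.8]
```

Wrist configuration is good now and the pose is within 0.5°. I advance along the fingers to the pin.

play_rows(
  motion=[
    [-0.03,0,0.03,0.12,-0.01,-0.17,0],
    [-0.03,0,0.03,0.12,-0.01,-0.17,0],
    [0,0,0,0.12,-0.02,-0.17,0],
    [0,0,0,0.12,-0.01,-0.17,0],
    [0,0,0,0.12,-0.02,-0.17,0],
    [0,0,0,0.13,-0.01,-0.17,0],
    [0,0,0,0,0,0,0],
  ],
)

```text
time_s: 15.95
tool_pos: [0.5384, 0.0004, 0.1246]
tcp_rot: [[-0.089, -0.784, 0.615], [-0.996, 0.071, -0.053], [-0.002, -0.617, -0.787]]
force: [-0.1, -0.7, 0.6]
finger_gap: 0.0853
gripper_force: 0.0
```

Run:
```python
from goto import *
need(-5,38,(.5385,.0008,.1263))
im=arm.camera("scene");i2=arm.camera("top")
cv2.imwrite("pics/r2.png",np.hstack([cv2.resize(im[160:280,270:403,::-1],(400,360)),cv2.resize(i2[170:240,280:380,::-1],(400,280))[:,:].copy() if 0 else cv2.resize(i2[160:250,280:380,::-1],(400,360))]))
```

```text
turn u [-0.013  0.013  0.012] shift u [0.001 0.008 0.035] pos [5.384e-01 4.000e-04 1.246e-01] j [ 0.09  0.51 -0.24  2.33  2.57  0.41  0.44] F [-0.1 -0.7  0.6]
```

View pics/r2.png

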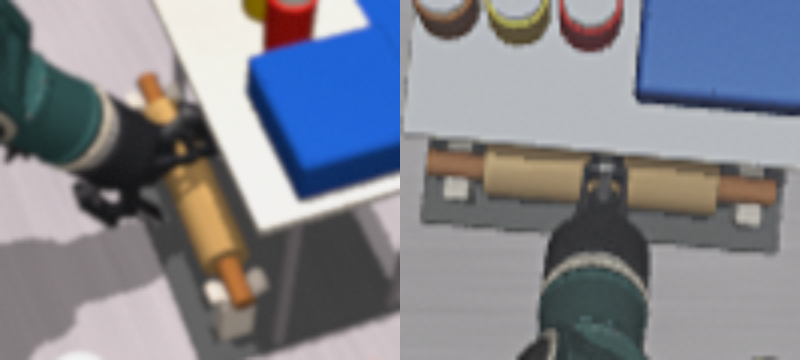

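The fingers straddle the middle of the barrel (top crop (600,185)) with no contact force. I close.

play_rows(
  motion=[
    [0,0,0,0,0,0,0.3],
    [0,0,0,0,0,0,0.4],
    [0,0,0,0,0,0,0.5],
    [0,0,0,0,0,0,0.7],
    [0,0,0,0,0,0,1],
    [0,0,0,0,0,0,1],
    [0,0,0,0,0,0,1],
    [0,0,0,0,0,0,1],
    [0,0,0,0,0,0,1],
  ],
  force=40,
)

```text
time_s: 16.95
tool_pos: [0.538, 0.0008, 0.1266]
tcp_rot: [[-0.087, -0.782, 0.617], [-0.996, 0.07, -0.053], [-0.002, -0.619, -0.785]]
force: [-3.8, 0.6, 6.5]
finger_gap: 0.0429
gripper_force: 39.7
```

Pin gripped (gap 43 mm, 40 N). I lift it out of the cradles along the tool axis.

play_rows(
  motion=[
    [0,0,0,-0.06,0,0.1,1],
    [0,0,0,-0.08,0,0.12,1],
    [0,0,0,-0.15,0,0.21,1],
    [0,0,0,-0.2,0,0.28,1],
    [0,0,0,-0.2,0,0.28,1],
    [0,0,0,-0.2,0,0.28,1],
    [0,0,0,-0.2,0,0.28,1],
    [0,0,0,-0.1,0,0.3,1],
    [0,0,0,-0.1,0,0.3,1],
    [0,0,0,0,0,0,1],
  ],
  force=55,
)

```text
time_s: 17.95
tool_pos: [0.4734, 0.0008, 0.2354]
tcp_rot: [[-0.088, -0.781, 0.619], [-0.996, 0.071, -0.053], [-0.003, -0.621, -0.784]]
force: [1.0, -0.1, -2.5]
finger_gap: 0.0422
gripper_force: 56.3
```

Run:
```python
from goto import *
need(-5,38,(.43,-.30,.33)); print(arm.state()["finger_gap"])
```

```text
turn u [-0.016  0.051  0.006] shift u [-0.867 -6.017  1.893] pos [0.4734 0.0008 0.2354] j [-0.05  0.14 -0.1   2.44  2.09  0.18  0.86] F [ 1.  -0.1 -2.5]
0.042244762151963926
```

play_rows(
  motion=[
    [0,0,0,0,0,0.4,1],
    [0,0,0,0,-0.1,0.5,1],
    [0,0,0,0,-0.3,0.5,1],
    [0,0,0,0,-0.5,0.2,1],
    [0,0,0,0,-0.6,0,1],
    [0,0,0,0,-0.6,0,1],
    [0,0,0,0,-0.6,0,1],
    [0,0,0,0,-0.6,0,1],
    [0,0,0,0,-0.6,0,1],
    [0,0,0,0,-0.6,0,1],
    [0,0,0,0,-0.6,0,1],
    [0,0,0,0,-0.6,0,1],
    [0,0,0,0,-0.6,0,1],
    [0,0,0,0,-0.4,0,1],
    [0,0,0,0,0,0,1],
  ],
)

```text
time_s: 19.45
tool_pos: [0.4717, -0.2571, 0.2596]
tcp_rot: [[-0.103, -0.796, 0.596], [-0.995, 0.074, -0.073], [0.014, -0.6, -0.8]]
force: [-0.6, -0.5, -2.6]
finger_gap: 0.0425
gripper_force: 56.3
```

Run:
```python
from goto import *
need(-5,38,(.47,-.34,.33)); need(5.2,38,(.47,-.34,.33),1);print(arm.state()["finger_gap"],np.round(arm.state()["tcp_rot"],3))
```

```text
turn u [ 0.089 -0.147  0.115] shift u [-0.034 -1.658  1.409] pos [ 0.4717 -0.2571  0.2596] j [ 1.6   0.55 -1.27  2.2   1.17  0.29  2.53] F [-0.6 -0.5 -2.6]
turn u [ 13.082  -0.203 -17.01 ] shift u [-0.034 -1.658  1.409] pos [ 0.4717 -0.2571  0.2596] j [ 1.6   0.55 -1.27  2.2   1.17  0.29  2.53] F [-0.6 -0.5 -2.6]
0.042533055024808746 [[-0.103 -0.796  0.596]
 [-0.995  0.074 -0.073]
 [ 0.014 -0.6   -0.8  ]]
```

play_rows(
  motion=[
    [0.5,-0.06,-0.67,0,-0.1,0.1,1],
    [0.55,-0.06,-0.74,0,-0.1,0.1,1],
    [0.55,-0.06,-0.74,0,-0.1,0.1,1],
    [0.55,-0.06,-0.74,0,-0.1,0.1,1],
    [0.55,-0.06,-0.74,0,-0.1,0.1,1],
    [0.55,-0.06,-0.74,0,-0.1,0.1,1],
    [0.55,-0.06,-0.74,0,-0.1,0.1,1],
    [0.55,-0.06,-0.74,0,-0.1,0.1,1],
    [0.55,-0.06,-0.74,0,-0.1,0.1,1],
    [0.55,-0.06,-0.74,0,-0.1,0.1,1],
    [0,0,0,0,0,0,1],
  ],
)

```text
time_s: 20.55
tool_pos: [0.4726, -0.3029, 0.3107]
tcp_rot: [[-0.795, -0.139, 0.591], [-0.223, 0.972, -0.071], [-0.565, -0.189, -0.803]]
force: [0.2, 0.2, -2.2]
finger_gap: 0.0427
gripper_force: 56.3
```

Run:
```python
from goto import *
need(5.2,38,(.47,-.34,.31),1);need(5.2,30,(.47,-.34,.31),1);print(arm.state()["finger_gap"],np.round(arm.state()["tcp_rot"],3))
```

```text
turn u [ 7.996 -0.239 -9.452] shift u [-0.052 -0.741 -0.013] pos [ 0.4726 -0.3029  0.3107] j [ 1.7   0.49 -1.28  2.09  0.58  0.35  1.87] F [ 0.2  0.2 -2.2]
turn u [ 7.246  0.435 -9.973] shift u [-0.052 -0.741 -0.013] pos [ 0.4726 -0.3029  0.3107] j [ 1.7   0.49 -1.28  2.09  0.58  0.35  1.87] F [ 0.2  0.2 -2.2]
0.04270986344955112 [[-0.795 -0.139  0.591]
 [-0.223  0.972 -0.071]
 [-0.565 -0.189 -0.803]]
```

play_rows(
  motion=[
    [0.45,0.03,-0.62,0,-0.05,0,1],
    [0.45,0.03,-0.62,0,-0.05,0,1],
    [0.45,0.03,-0.62,0,-0.05,0,1],
    [0.45,0.03,-0.62,0,-0.05,0,1],
    [0.45,0.03,-0.62,0,-0.05,0,1],
    [0.45,0.03,-0.62,0,-0.05,0,1],
    [0.45,0.03,-0.62,0,-0.05,0,1],
    [0.45,0.03,-0.62,0,-0.05,0,1],
    [0.45,0.03,-0.62,0,-0.05,0,1],
    [0.45,0.03,-0.62,0,-0.05,0,1],
    [0.45,0.03,-0.62,0,-0.05,0,1],
    [0.45,0.03,-0.62,0,-0.05,0,1],
    [0.45,0.03,-0.62,0,-0.05,0,1],
    [0.45,0.03,-0.62,0,-0.05,0,1],
    [0.45,0.03,-0.62,0,0,0,1],
    [0.45,0.03,-0.62,0,0,0,1],
    [0,0,0,0,0,0,1],
  ],
)

```text
time_s: 22.25
tool_pos: [0.4724, -0.3371, 0.3098]
tcp_rot: [[-0.103, 0.864, 0.493], [0.995, 0.091, 0.047], [-0.004, 0.495, -0.869]]
force: [0.1, -0.6, -2.9]
finger_gap: 0.0425
gripper_force: 56.3
```

Run:
```python
from goto import *
n=np.array([-.1214,-.011,.9925]);x=np.array([.9885,.0899,.122]);o=np.array([.4740,-.3723,.0340])
g=o+.092*x+.022*n+.053*n; print("TCP landing at seat+10mm",g,"hover 50mm",g+.05*n)
need(5.2,7,g+.05*n,1);print(arm.state()["finger_gap"],np.round(arm.state()["tcp_rot"],3))
```

```text
TCP landing at seat+10mm [ 0.555837  -0.3648542  0.1196615] hover 50mm [ 0.549767  -0.3654042  0.1692865]
turn u [-0.243  2.824 -0.092] shift u [ 1.547 -0.566 -2.81 ] pos [ 0.4724 -0.3371  0.3098] j [ 1.48  0.4  -0.93  1.95 -0.04  0.55  0.79] F [ 0.1 -0.6 -2.9]
0.04246069807581131 [[-0.103  0.864  0.493]
 [ 0.995  0.091  0.047]
 [-0.004  0.495 -0.869]]
```

play_rows(
  motion=[
    [-0.03,0.35,-0.01,0.3,-0.07,0,1],
    [-0.03,0.35,-0.01,0.3,-0.07,-0.2,1],
    [-0.03,0.35,-0.01,0.3,-0.07,-0.3,1],
    [-0.03,0.35,-0.01,0.3,-0.07,-0.4,1],
    [-0.03,0.35,-0.01,0.2,-0.07,-0.5,1],
    [-0.03,0.35,-0.01,0.15,-0.07,-0.5,1],
    [-0.03,0.35,-0.01,0,-0.07,-0.5,1],
    [-0.03,0.37,-0.02,0,-0.07,-0.41,1],
    [0,0,0,0,0,0,1],
    [0,0,0,0,0,0,1],
  ],
)

```text
time_s: 23.25
tool_pos: [0.5507, -0.3649, 0.1699]
tcp_rot: [[-0.092, 0.988, 0.125], [0.996, 0.091, 0.012], [0.001, 0.125, -0.992]]
force: [-0.5, 0.4, -2.0]
finger_gap: 0.0426
gripper_force: 56.5
```

Run:
```python
from goto import *
need(5.2,7,(.5558,-.3649,.1197),1)
im=arm.camera("scene");i2=arm.camera("top")
cv2.imwrite("pics/q1.png",np.hstack([cv2.resize(im[250:400,270:470,::-1],(400,300)),cv2.resize(i2[160:280,370:530,::-1],(400,300))]))
```

```text
turn u [-0.007  0.025 -0.007] shift u [ 0.102  0.    -1.003] pos [ 0.5507 -0.3649  0.1699] j [ 0.92  0.67 -0.51  1.7   0.34  0.75  0.38] F [-0.5  0.4 -2. ]
```

View pics/q1.png

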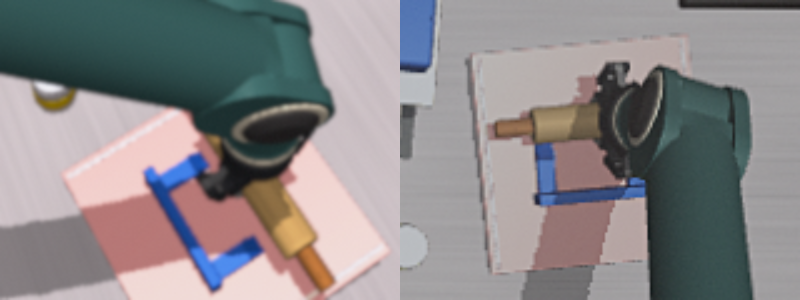

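The pin is square across the slope just uphill of the ramps: top view axis at y≈125, feet tips at y≈145, both crop pixels. I lower it.

play_rows(
  motion=[
    [0,0,0,0.024,0,-0.2,1],
    [0,0,0,0.024,0,-0.2,1],
    [0,0,0,0.024,0,-0.2,1],
    [0,0,0,0.012,0,-0.1,1],
    [0,0,0,0.006,0,-0.05,1],
    [0,0,0,0.006,0,-0.05,1],
    [0,0,0,0,0,0,1],
    [0,0,0,0,0,0,1],
  ],
)

```text
time_s: 24.15
tool_pos: [0.5554, -0.3659, 0.1305]
tcp_rot: [[-0.088, 0.988, 0.125], [0.996, 0.088, 0.011], [0.0, 0.125, -0.992]]
force: [0.6, -0.1, -2.1]
finger_gap: 0.0426
gripper_force: 56.6
```

play_rows(
  motion=[
    [0,0,0,0.004,0,-0.04,1],
    [0,0,0,0.004,0,-0.04,1],
    [0,0,0,0.004,0,-0.04,1],
    [0,0,0,0,0,0,1],
    [0,0,0,0,0,0,1],
  ],
)

```text
time_s: 24.65
tool_pos: [0.5558, -0.3658, 0.1241]
tcp_rot: [[-0.088, 0.988, 0.124], [0.996, 0.088, 0.012], [0.001, 0.125, -0.992]]
force: [0.4, -0.1, -2.3]
finger_gap: 0.0427
gripper_force: 56.6
```

play_rows(
  motion=[
    [0,0,0,0.002,0,-0.02,1],
    [0,0,0,0.002,0,-0.02,1],
    [0,0,0,0,0,0,1],
  ],
)

```text
time_s: 24.95
tool_pos: [0.5559, -0.3657, 0.1221]
tcp_rot: [[-0.088, 0.988, 0.124], [0.996, 0.088, 0.012], [0.001, 0.125, -0.992]]
force: [0.6, 0.4, -3.0]
finger_gap: 0.0422
gripper_force: 56.6
```

play_rows(
  motion=[
    [0,0,0,0.001,0,-0.01,1],
    [0,0,0,0.001,0,-0.01,1],
    [0,0,0,0,0,0,1],
  ],
)

```text
time_s: 25.25
tool_pos: [0.556, -0.3658, 0.1212]
tcp_rot: [[-0.088, 0.988, 0.124], [0.996, 0.088, 0.011], [0.0, 0.125, -0.992]]
force: [1.0, 0.8, -2.2]
finger_gap: 0.0422
gripper_force: 56.6
```

play_rows(
  motion=[
    [0,0,0,0.001,0,-0.01,1],
    [0,0,0,0.001,0,-0.01,1],
    [0,0,0,0,0,0,1],
  ],
)

```text
time_s: 25.55
tool_pos: [0.5562, -0.3658, 0.1207]
tcp_rot: [[-0.088, 0.988, 0.124], [0.996, 0.088, 0.011], [0.0, 0.125, -0.992]]
force: [-1.6, 0.2, 1.9]
finger_gap: 0.0425
gripper_force: 57.0
```

Contact with the board at about 4 N. I slide downhill toward the ramps.

play_rows(
  motion=[
    [0,0,0,-0.02,-0.002,-0.0025,1],
    [0,0,0,-0.02,-0.002,-0.0025,1],
    [0,0,0,-0.02,-0.002,-0.0025,1],
    [0,0,0,-0.02,-0.002,-0.0025,1],
    [0,0,0,-0.02,-0.002,-0.0025,1],
    [0,0,0,-0.02,-0.002,-0.0025,1],
    [0,0,0,0,0,0,1],
  ],
)

```text
time_s: 26.25
tool_pos: [0.5506, -0.3666, 0.12]
tcp_rot: [[-0.088, 0.988, 0.126], [0.996, 0.088, 0.011], [-0.0, 0.126, -0.992]]
force: [2.6, 0.4, 4.7]
finger_gap: 0.0423
gripper_force: 57.2
```

play_rows(
  motion=[
    [0,0,0,-0.02,-0.002,-0.0015,1],
    [0,0,0,-0.02,-0.002,-0.0015,1],
    [0,0,0,0,0,0,1],
  ],
)

```text
time_s: 26.55
tool_pos: [0.5485, -0.3667, 0.1197]
tcp_rot: [[-0.088, 0.988, 0.125], [0.996, 0.088, 0.011], [-0.0, 0.126, -0.992]]
force: [3.5, 0.1, 5.3]
finger_gap: 0.0421
gripper_force: 57.3
```

play_rows(
  motion=[
    [0,0,0,-0.02,-0.002,-0.0015,1],
    [0,0,0,0,0,0,1],
  ],
)

```text
time_s: 26.75
tool_pos: [0.5474, -0.3668, 0.1196]
tcp_rot: [[-0.088, 0.988, 0.125], [0.996, 0.088, 0.011], [-0.0, 0.126, -0.992]]
force: [2.5, 0.9, 6.0]
finger_gap: 0.0427
gripper_force: 57.3
```

play_rows(
  motion=[
    [0,0,0,-0.02,-0.002,0,1],
    [0,0,0,-0.02,-0.002,0,1],
    [0,0,0,0,0,0,1],
  ],
)

```text
time_s: 27.05
tool_pos: [0.5451, -0.367, 0.1193]
tcp_rot: [[-0.088, 0.988, 0.125], [0.996, 0.088, 0.011], [0.0, 0.125, -0.992]]
force: [2.6, -0.3, 5.3]
finger_gap: 0.0424
gripper_force: 57.3
```

play_rows(
  motion=[
    [0,0,0,-0.02,-0.002,-0.001,1],
    [0,0,0,0,0,0,1],
  ],
)

```text
time_s: 27.25
tool_pos: [0.5441, -0.367, 0.1192]
tcp_rot: [[-0.088, 0.988, 0.125], [0.996, 0.088, 0.011], [0.0, 0.125, -0.992]]
force: [3.5, 0.8, 4.7]
finger_gap: 0.0426
gripper_force: 57.2
```

play_rows(
  motion=[
    [0,0,0,-0.02,-0.002,-0.001,1],
    [0,0,0,0,0,0,1],
    [0,0,0,0,0,0,1],
  ],
)

```text
time_s: 27.55
tool_pos: [0.543, -0.3671, 0.1191]
tcp_rot: [[-0.088, 0.988, 0.124], [0.996, 0.088, 0.012], [0.001, 0.125, -0.992]]
force: [2.0, 0.1, 4.1]
finger_gap: 0.043
gripper_force: 57.2
```

Run:
```python
from h import *
old=cv2.imread("pics/p2.png")
def bar(crop,n):
    k=cv2.inRange(cv2.cvtColor(crop,cv2.COLOR_BGR2HSV),(100,90,50),(125,255,255))
    ys,xs=np.nonzero(k);return k,len(xs)
im=arm.camera("scene");i2=arm.camera("top")
new=np.hstack([cv2.resize(im[250:400,270:470,::-1],(400,300)),cv2.resize(i2[160:280,370:530,::-1],(400,300))])
cv2.imwrite("pics/q2.png",new)
# scene-view bar back edge (left side of blue) at rows
for r in (190,200,210,220,230,240,250,260,270):
    o=[];
    for c in(cv2.imread("pics/p2.png"),cv2.imread("pics/q1.png"),new):
        k=cv2.inRange(cv2.cvtColor(np.ascontiguousarray(c[r:r+1,:400]),cv2.COLOR_BGR2HSV),(100,90,50),(125,255,255))[0]
        x=np.nonzero(k)[0];o.append((int(x.min()),int(x.max())) if len(x) else None)
    print(r,o)
```

```text
190 [(152, 170), (153, 170), (150, 169)]
200 [(158, 171), (159, 171), (156, 168)]
210 [(165, 177), (165, 177), (162, 174)]
220 [(170, 184), (171, 183), (168, 180)]
230 [(176, 190), (177, 189), (174, 186)]
240 [(182, 255), (183, 255), (180, 246)]
250 [(188, 261), (188, 261), (186, 254)]
260 [(194, 249), (194, 249), (191, 248)]
270 [(200, 234), (200, 234), (197, 234)]
```

View pics/q2.png

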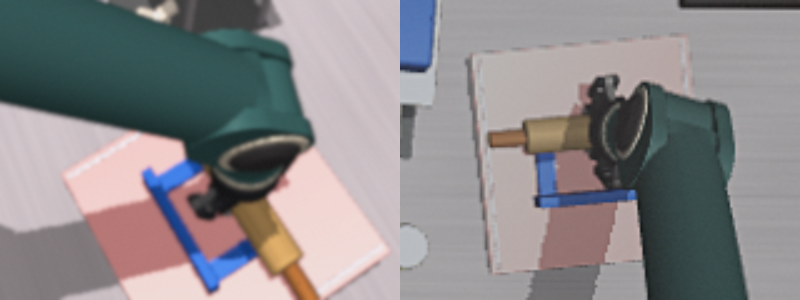

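The blue bar edge has shifted about 3 crop px (≈3 mm) evenly downhill, so the pin is bearing on both ramps and pushing the chock. The pin lies square across the feet. I hold briefly, then release.

play_rows(
  motion=[
    [0,0,0,-0.01,-0.001,-0.001,1],
    [0,0,0,0,0,0,1],
    [0,0,0,0,0,0,1],
    [0,0,0,0,0,0,1],
    [0,0,0,0,0,0,0.48],
    [0,0,0,0,0,0,0.44],
    [0,0,0,0,0,0,0.4],
    [0,0,0,0,0,0,0.35],
    [0,0,0,0,0,0,0.3],
    [0,0,0,0,0,0,0.2],
    [0,0,0,0,0,0,0.1],
    [0,0,0,0,0,0,0],
    [0,0,0,0,0,0,0],
    [0,0,0,0,0,0,0],
  ],
)

```text
time_s: 29.05
tool_pos: [0.5427, -0.3671, 0.1191]
tcp_rot: [[-0.088, 0.988, 0.124], [0.996, 0.088, 0.011], [0.0, 0.125, -0.992]]
force: [0.1, 0.5, -0.7]
finger_gap: 0.0855
gripper_force: 0.0
```

Run:
```python
from goto import *
need(5.2,7,(.543,-.3671,.12),1);s=arm.state();print(s["finger_gap"],s["gripper_force"])
```

```text
turn u [-0.005  0.022  0.016] shift u [0.006 0.001 0.017] pos [ 0.5427 -0.3671  0.1191] j [ 0.91  0.73 -0.47  1.74  0.38  0.66  0.36] F [ 0.1  0.5 -0.7]
0.08552467387773326 0.0
```

Released. I retract along the board normal, then move aside to look.

play_rows(
  motion=[
    [0,0,0,-0.012,0,0.1,0],
    [0,0,0,-0.024,0,0.2,0],
    [0,0,0,-0.036,0,0.3,0],
    [0,0,0,-0.06,0,0.5,0],
    [0,0,0,-0.08,0,0.6,0],
    [0,0,0,-0.08,0,0.6,0],
    [0,0,0,-0.4,0.3,0.5,0],
    [0,0,0,-0.5,0.6,0.3,0],
    [0,0,0,-0.5,0.8,0,0],
    [0,0,0,-0.3,0.8,0,0],
    [0,0,0,0,0.8,0,0],
    [0,0,0,0,0.8,0,0],
    [0,0,0,0,0.8,0,0],
    [0,0,0,0,0,0,0],
    [0,0,0,0,0,0,0],
    [0,0,0,0,0,0,0],
  ],
)

```text
time_s: 30.65
tool_pos: [0.4432, -0.1231, 0.2748]
tcp_rot: [[-0.087, 0.988, 0.125], [0.996, 0.087, 0.01], [-0.001, 0.126, -0.992]]
force: [0.2, 0.1, 0.4]
finger_gap: 0.0852
gripper_force: 0.0
```

Run:
```python
from h import *
im=arm.camera("scene");i2=arm.camera("top");print(arm.state()["tool_pos"],arm.state()["force"])
cv2.imwrite("pics/f.png",np.hstack([cv2.resize(im[250:400,270:470,::-1],(400,300)),cv2.resize(i2[160:280,370:530,::-1],(400,300))]))
```

```text
[ 0.44306633 -0.12337414  0.27431762] [-0.65571427 -0.65730578 -0.10950368]
```

View pics/f.png

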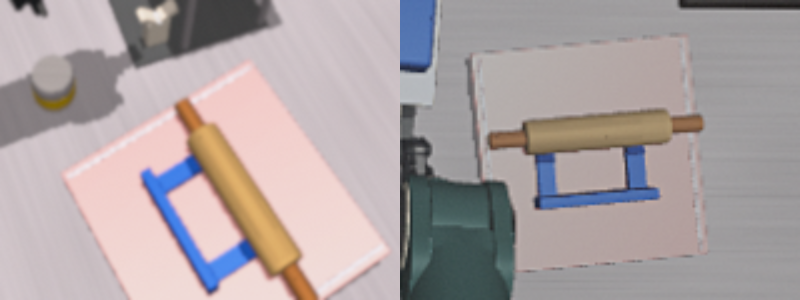

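The pin lies free across the slope against both ramps (top crop barrel (530–670, 130), bar at (540–655, 198)), parallel to the bar. I hand in.

```bash
python3 -c "
from station import arm
print(arm.sign_off())"
```

```text
the job is handed in; nothing more can be done
None
```

The chock stands on the board with its feet uphill, the rolling pin rests released across the slope against both ramps, and I handed the job in at about 31 s of the 72 s; the sign-off gave no verdict.

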